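# Lower the exposure unit's lid shut on a finger

### The job

Shut the lid of the circuit-board exposure unit: with the fingers, tip the open lid forward off its stop, catch it on them as soon as it starts to fall, and lower it on them all the way down, so that it never drops and closes without a bump. Only support the lid, do not grip it or its handle, and do not lift or shift the unit, the round board on its glass or anything else on the table. Finish with the lid fully shut and the fingers out of the handle.

Things in the scene. Friction and masses are not known exactly. Their poses are not given: they have to be found in the camera images.
- unit: UV exposure unit for circuit boards: grey metal box, 180 (its x, depth) x 250 (y, width) x 62 mm high, 2.6 kg, loose on the table; origin under its centre, z up. Its front (panel with knob and switch) faces its own -x, towards the robot. A glass plate lies in its top, 56 mm above the table.
- lid (a joint): lid angle a in rad: 0 shut and level; grows as it opens; stop at 1.68, just past upright, where it rests at the start. The lid is a grey tray, 180 (hinge to front edge) x 250 x 22 mm thick, dark foam inside, about 0.55 kg with handle (varies). The hinge is almost frictionless: tipped forward past about 1.38 it falls shut by itself.
- handle_bar (a point): middle of the bar of the steel bow handle on the lid's outer face: r = 165 mm, h = 71 mm. The bar is 12 mm thick, runs along the unit's y; 43 mm clear between bar and lid face, 118 mm between the handle's legs. Lid open: the handle is on the lid's far side and its gap is open from above. Lid shut: it stands on top, the gap open to the front.
- lid_hinge (a point): middle of the hinge line at the unit's top back edge (unit's x = +90 mm, z = 62.5 mm). With the lid at angle a, a point r from the hinge along the lid and h out from its inner (foam) face lies, in the unit's axes from here, at x = -r cos a + h sin a, z = r sin a + h cos a. Outer face: h = 22 mm; front edge: r = 180 mm.
- handle: the bow handle, fixed to the lid; origin at the lid_hinge point, axes turn with the lid: x from the front edge to the hinge, y along the hinge, z out of the lid's outer face
- board: round circuit board, 90 mm across, 3 mm thick, lying loose on the glass inside the unit; origin at the centre of its underside
- reel: solder reel, 62 mm across, 45 mm high, standing beside the unit; origin under its centre
- bottle: brown bottle with a white cap, 50 mm across, 115 mm high, standing on the other side of the unit; origin under its centre
- multimeter: orange multimeter lying on its back, 150 x 74 x 36 mm; origin under its centre
- breadboard: white breadboard with a few components, 165 x 55 x 15 mm; origin under its centre
- tape: roll of tape lying flat, 90 mm across, 19 mm high; origin under its centre
- clock: round plywood clock board, 116 mm across, 12 mm high; origin under its centre
- screwdriver: screwdriver, 160 mm long, lying in front of the unit; origin under its middle
Not all that is in view belongs to the job. Of the things that look like the board, the largest one is meant.

How it is judged:
By the outcome, as a careful person would: the job done as asked, in the order asked, and still so for the second after the job is handed in, with the robot touching nothing.
It also fails if it takes over 48 s, if anything falls off the work surface, if the arm or the gripper's body presses on something with over 40 N, if the wrist force passes 120 N, or if a joint passes its speed limit or range.

### The arm

A 6-joint arm with a two-finger parallel gripper is mounted at the origin on the work surface. World frame = base frame: x ahead of the robot, y to its left, z up, the work surface at z = 0. Lengths are in m, angles in degrees, forces in N, time in s.
With the tool pointing down it reaches from about 0.3 to 0.875 m from the base axis. Payload 6.4 kg.
Tool frame: the origin (TCP) lies midway between the tips of the shut fingers; the grasp point (between the pads) lies 19 mm behind it; z points along the fingers, y is the line along which they close (so a half turn about z gives the same grasp; the last joint's range is limited). The gripper opens to 85 mm and grips with 20 to 120 N. Pads are 22 mm wide; open, the fingers measure 114 mm over their backs; the gripper's body (76 mm by 85 mm) begins 54 mm behind the grasp point. The pads swing forward as they close: fully open they stand 13 mm farther back than shut.
Start: joints at [-77.309, 10.359, 92.074, -0, 77.567, -11.82], TCP at [0.239, -0.523, 0.231] pointing down, gripper open.
Joint ranges: [-171.53, 171.53], [-51.25, 118.39], [17.06, 147.69], [-65.23, 245.23], [0, 150.52], [-178.68, 178.68]. Speed limits (degrees/s): [147.25, 147.25, 172.46, 180, 180, 180].

### API

Orientations are given as [roll, pitch, yaw] about the fixed x, y, z axes, in that order (R = Rz(yaw) Ry(pitch) Rx(roll)).
In Python, from plant import r, camera, job gives the robot as it stands.
- The arm moves only by the tool play_rows, never from a script. Its argument "rows" is a list of rows, each an object of numbers: "x", "y", "z": the shift along the world's x, y, z in m; "turn": the turn about the world's z in rad; "grip": the finger opening in m, from 0 to 0.0854. A call has 1 to 5 rows; each row is the pose to reach, as a shift and turn from the pose commanded when the call began; what a row does not reach only later rows make up. A row lasts 1/10 s, in which the tool goes at most 50 mm and 8.59 degrees, less where a joint would pass 70% of its speed; a pose out of reach is approached as far as the arm can. A call with a gripper value outside its range is refused whole. The fingers move at their own pace and stop on an object; "grip_force" is the grip in N (left out, the last holds). Time passes only in rows, so rows that repeat a pose let the fingers close. It gives the time, the measured TCP pose, the force, the opening and the grip force at its end, in the units of the state.
- r.get_obs(): the state, without advancing time (a new reading comes with each control period).
- camera(name): name is "scene" or "top"; returns a dict with "img" (420x560x3 uint8, red, green, blue), "fx", "fy", "cx", "cy" (pixels), "cam_to_world" (4x4, takes a point from camera to world coordinates). Camera axes: x right, y down, z forward; pixel columns grow to the right and rows downward; lengths in m; the calibration is good to about 2 mm. A picture is of the moment at which its call begins. There is no depth.
- job.close_job(): hands the job in; it is judged then, once.
The state is a dict: "t": time; "qpos": joint angles; "dq": joint speeds; "joint_efforts": joint torques, N m; "eef_pos": TCP position; "orientation": TCP orientation; "contact_force": force on the tool from outside, world axes, zero at the start; "ft_torque": the same for the moment, N m; "width": opening from 0.0 (shut) to 1.0 (fully open); "finger_force": force on a finger pad.
Only numpy, scipy, OpenCV 4.12 (cv2) and the standard library are available. Lean on these libraries where they do the work, as an engineer would, in place of code of your own. Each camera call takes 0.05 s, during which the arm holds its last target. There are 200 camera calls.

## Working session

There is one attempt and no reset: what is moved stays moved. The work goes in short steps, Python scripts to look and compute and a tool call to move; the robot and the scene stay as the last step left them, time stands still between calls to the robot, and variables do not carry over. Pictures are saved under pics/ and viewed, at most 10 in all, crops included, and the job is handed in when it is done.

Besides the shell and the picture viewer there is one more tool, called as name([rows], argument=value, ...), one row to a line, values as JSON. play_rows: Moves the arm, as the interface text tells. Its arguments: {"type":"object","properties":{"rows":{"type":"array","items":{"type":"object","properties":{"x":{"type":"number"},"y":{"type":"number"},"z":{"type":"number"},"turn":{"type":"number"},"grip":{"type":"number"}}}},"grip_force":{"type":"number"}},"required":["rows"]}

```bash
mkdir -p pics; cat > h.py <<'E'
import numpy as np,cv2
from plant import r,camera,job
def snap(n,f):
    c=camera(n); cv2.imwrite(f,c["img"][:,:,::-1]); return c
def ray(c,u,v):
    M=np.array(c["cam_to_world"]); d=M[:3,:3]@np.array([(u-c["cx"])/c["fx"],(v-c["cy"])/c["fy"],1]); return M[:3,3],d/np.linalg.norm(d)
def onz(c,u,v,z):
    o,d=ray(c,u,v); return o+d*(z-o[2])/d[2]
def tri(c1,p1,c2,p2):
    o1,d1=ray(c1,*p1);o2,d2=ray(c2,*p2)
    s=np.linalg.lstsq(np.stack([d1,-d2],1),o2-o1,rcond=None)[0]
    a=o1+s[0]*d1;b=o2+s[1]*d2; return (a+b)/2,np.linalg.norm(a-b)
def proj(c,P):
    M=np.linalg.inv(np.array(c["cam_to_world"])); p=M[:3,:3]@np.array(P)+M[:3,3]
    return c["fx"]*p[0]/p[2]+c["cx"],c["fy"]*p[1]/p[2]+c["cy"]
E
python3 - <<'E'
from h import *
import pickle
a=snap("scene","pics/s0.png");b=snap("top","pics/t0.png");pickle.dump((a,b),open("c0.pkl","wb"))
for c in(a,b): print(np.round(c["cam_to_world"],3).tolist(),c["fx"],c["cx"],c["cy"])
print(r.get_obs())
E
```

```text
[[-0.718, 0.538, -0.442, 1.211], [0.696, 0.553, -0.458, 0.742], [-0.002, -0.637, -0.771, 1.336], [0.0, 0.0, 0.0, 1.0]] 525.3020301807359 280.7350794107033 208.40695166762532
[[-0.013, -0.99, 0.14, 0.345], [-1.0, 0.015, 0.015, -0.022], [-0.017, -0.14, -0.99, 1.089], [0.0, 0.0, 0.0, 1.0]] 394.3035412428334 280.2606034848489 209.55423243225354
{'t': 0.1, 'qpos': array([-7.73097190e+01,  1.03981749e+01,  9.21241375e+01, -6.49539651e-04,
        7.75677296e+01, -1.18209055e+01]), 'dq': array([ 0.01054321, -0.05952921, -0.09648452,  0.02470085, -0.12497719,
        0.03115819]), 'joint_efforts': array([ 3.92519396e-04, -4.45875728e+01, -3.52236593e+01, -3.52757143e-04,
        4.15738687e-03, -7.96095861e-06]), 'eef_pos': array([ 0.23844789, -0.52269754,  0.23048405]), 'orientation': array([-1.79911738e+02, -1.78247471e-02,  2.45113131e+01]), 'contact_force': array([-0.95721711,  0.23906463, -0.53316364]), 'ft_torque': array([-0.04385312,  0.01939934,  0.0515943 ]), 'finger_force': 0.0, 'width': 0.9989438095413377}
```

View pics/s0.png

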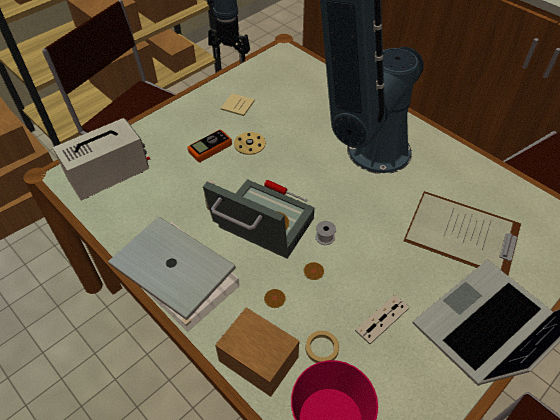

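View pics/t0.png

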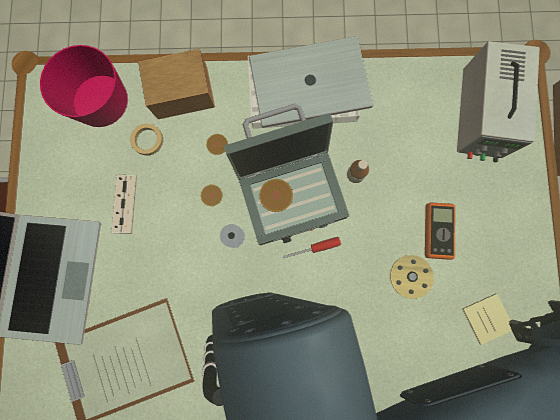

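The top view shows the unit around (293,197), with the lid standing along (228,145)–(333,115) and the handle bar along (246,122)–(302,108). The reel is at (232,236), the bottle at (358,170), the screwdriver at (315,247), and a laptop stack lies behind the handle. Candidates for the board are the brown discs at (276,195), (211,195) and (217,144). The largest, on the glass at (276,195), is the one meant. I'll check that in a close crop.

```bash
python3 - <<'E'
import cv2,numpy as np
s=cv2.imread("pics/s0.png");t=cv2.imread("pics/t0.png")
A=cv2.resize(t[95:255,215:375],(560,560),interpolation=cv2.INTER_CUBIC)
B=cv2.resize(s[170:265,195:345],None,fx=5,fy=5,interpolation=cv2.INTER_CUBIC)
cv2.imwrite("pics/t1.png",A);cv2.imwrite("pics/s1.png",B);print(B.shape)
E
```

```text
(475, 750, 3)
```

View pics/t1.png

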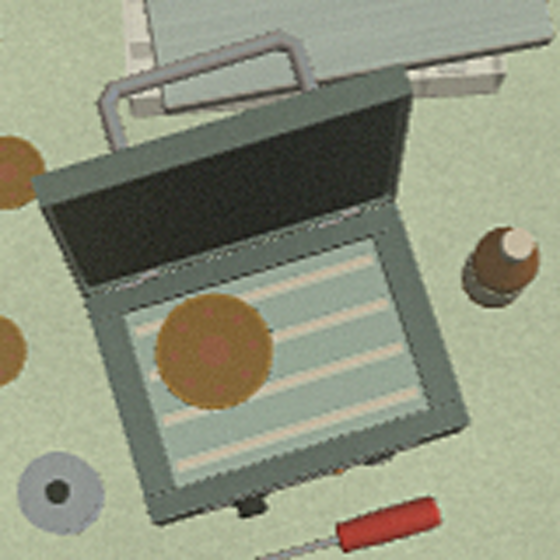

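View pics/s1.png

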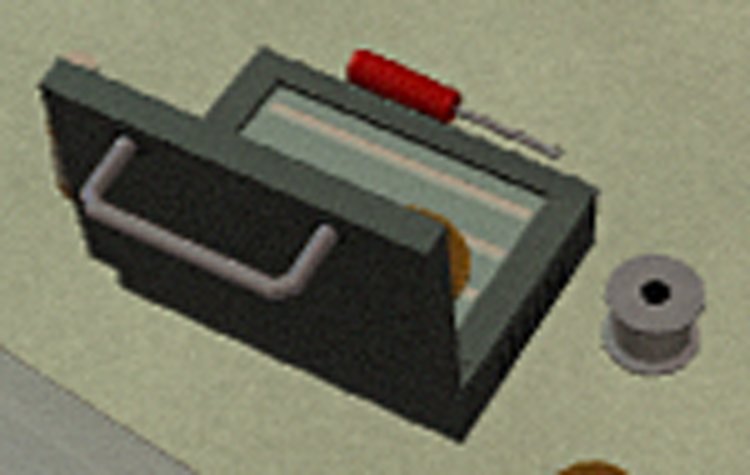

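The crop confirms the board: the largest disc, on the glass at crop (214,350). Next I triangulate the lid edge and bar.

```bash
cat > m.py <<'E'
from h import *
import pickle
a,b=pickle.load(open("c0.pkl","rb"))
S=lambda x,y:(195+x/5,170+y/5)
T=lambda x,y:(215+x/3.5,95+y/3.5)
def show(n,p): print(n,np.round(p[0],4),round(p[1],4)); return p[0]
# lid front-edge corners (outer -y / +y), bar bends
l1=show("lid out -y",tri(b,T(405,68),a,S(40,86)))
l2=show("lid out +y",tri(b,T(35,179),a,S(435,253)))
i1=show("lid in -y",tri(b,T(411,96),a,S(62,58)))
i2=show("lid in +y",tri(b,T(48,204),a,S(448,228)))
b1=show("bar -y",tri(b,T(288,42),a,S(88,200)))
b2=show("bar +y",tri(b,T(108,95),a,S(278,288)))
f1=show("front -y",tri(b,T(467,422),a,S(263,48)))
f2=show("front +y",tri(b,T(154,522),a,S(597,190)))
print(np.linalg.norm(l1-l2),np.linalg.norm(f1-f2),np.linalg.norm(b1-b2))
for p,q in((l1,l2),(i1,i2),(b1,b2),(f1,f2)):
    d=q-p; print("yaw",np.degrees(np.arctan2(-d[0],d[1])))
g1,g2=onz(b,*T(467,422),.062),onz(b,*T(154,522),.062);print(g1,g2)
E
python3 m.py
```

```text
lid out -y [ 0.6815 -0.124   0.2325] 0.0034
lid out +y [0.609  0.1171 0.2355] 0.0087
lid in -y [ 0.6613 -0.1273  0.2374] 0.0018
lid in +y [0.5921 0.1091 0.2351] 0.0097
bar -y [ 0.7078 -0.0501  0.2173] 0.001
bar +y [0.6737 0.0689 0.2178] 0.0003
front -y [ 0.4716 -0.1829  0.0592] 0.0031
front +y [0.4    0.0528 0.0556] 0.0038
0.25179161959709884 0.2463973524425538 0.12379789389890537
yaw 16.749388134586024
yaw 16.308020361299622
yaw 16.00902985736644
yaw 16.896350503825587
[ 0.47227091 -0.18370018  0.062     ] [0.40092317 0.05096164 0.062     ]
```

Everything agrees with the geometry. Unit yaw is about 16.6°, the hinge middle is at (0.607,-0.015), and the bar is at z about 0.218 as expected. I'll put the nearly shut fingers in the gap with their closing axis along the unit's x, pointing down. First I go above the gap.

play_rows([
  {"x":0,"y":0,"z":0.05,"turn":0,"grip":0.006},
  {"x":0,"y":0,"z":0.1,"turn":0.05,"grip":0.006},
  {"x":0.027,"y":0.035,"z":0.12,"turn":0.15,"grip":0.006},
  {"x":0.055,"y":0.07,"z":0.12,"turn":0.25,"grip":0.006},
  {"x":0.083,"y":0.105,"z":0.12,"turn":0.35,"grip":0.006},
], grip_force=20)

```text
t: 0.6
eef_pos: [0.3222, -0.4174, 0.352]
orientation: [179.9, 0.0, 44.7]
contact_force: [0.9, -0.9, -0.3]
width: 0.142
finger_force: 0.0
```

play_rows([
  {"x":0.028,"y":0.035,"z":0,"turn":0.1,"grip":0.006},
  {"x":0.056,"y":0.07,"z":0,"turn":0.2,"grip":0.006},
  {"x":0.084,"y":0.105,"z":0,"turn":0.3,"grip":0.006},
  {"x":0.112,"y":0.14,"z":0,"turn":0.4,"grip":0.006},
  {"x":0.14,"y":0.175,"z":0,"turn":0.5,"grip":0.006},
])

```text
t: 1.1
eef_pos: [0.4623, -0.2415, 0.351]
orientation: [-180.0, -0.0, 73.4]
contact_force: [0.6, 0.2, 0.2]
width: 0.072
finger_force: 0.0
```

play_rows([
  {"x":0.028,"y":0.035,"z":0,"turn":0.1,"grip":0.006},
  {"x":0.056,"y":0.07,"z":0,"turn":0.2,"grip":0.006},
  {"x":0.084,"y":0.105,"z":0,"turn":0.3,"grip":0.006},
  {"x":0.112,"y":0.14,"z":0,"turn":0.4,"grip":0.006},
  {"x":0.14,"y":0.175,"z":0,"turn":0.5,"grip":0.006},
])

```text
t: 1.6
eef_pos: [0.6023, -0.0664, 0.3508]
orientation: [-180.0, -0.0, 102.1]
contact_force: [0.8, -2.0, -0.3]
width: 0.076
finger_force: 0.0
```

play_rows([
  {"x":0.03,"y":0.035,"z":0,"turn":0.083,"grip":0.006},
  {"x":0.064,"y":0.07,"z":0,"turn":0.083,"grip":0.006},
  {"x":0.064,"y":0.07,"z":0,"turn":0.083,"grip":0.006},
])

```text
t: 1.9
eef_pos: [0.6675, 0.0067, 0.3485]
orientation: [-179.9, -0.2, 106.9]
contact_force: [-0.4, 0.1, -0.8]
width: 0.067
finger_force: 0.0
```

```bash
python3 - <<'E'
from h import *
print(r.get_obs()["eef_pos"])
c=camera("scene");im=c["img"][:,:,::-1].copy()
C=cv2.resize(im[100:260,180:340],None,fx=3.5,fy=3.5,interpolation=cv2.INTER_CUBIC)
b=camera("top");D=cv2.resize(b["img"][60:200,220:290,::-1].copy(),None,fx=3.5,fy=3.5,interpolation=cv2.INTER_CUBIC)
cv2.imwrite("pics/s2.png",C)
E
```

```text
[0.66750619 0.00668577 0.34845992]
```

View pics/s2.png

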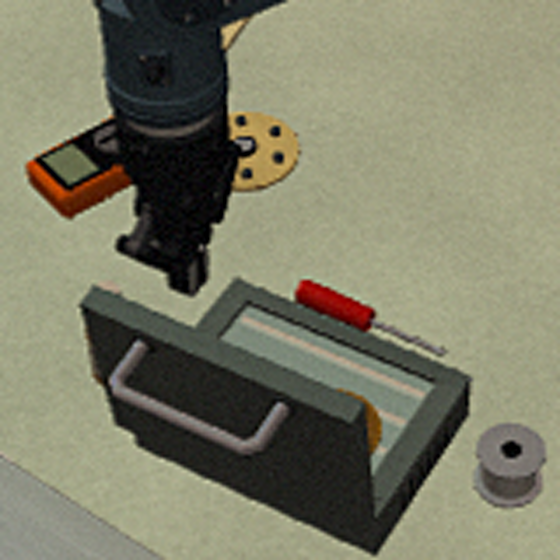

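The scene crop shows the fingers above the lid with tips near crop (185,290) and a knuckle flaring towards +x at (130,245). I'll compute its height above the tips so I know the clearance to the lid edge and bar.

```bash
python3 - <<'E'
from h import *
from scipy.optimize import fsolve
import pickle
a,b=pickle.load(open("c0.pkl","rb"))
T=np.array([.6675,.0067,.3485]);ux=np.array([.958,.286,0])
F=lambda X,Y:np.array([180+X/3.5,100+Y/3.5])
print("tip",(np.array(proj(a,T))-[180,100])*3.5)
for p in ((130,245),(122,245),(172,278),(215,215)):
  s=fsolve(lambda q:np.array(proj(a,T+q[0]*ux+np.array([0,0,q[1]])))-F(*p),[.02,.04]);print(p,np.round(s,4))
# lowering table
rr,h=.165,.071;H=np.array([.607,-.015])
for A in [1.68,1.6,1.5,1.4,1.3,1.2,1.1,1,.9,.8,.7,.6,.5,.4,.3,.2,.1,.05,0]:
  x=-rr*np.cos(A)+h*np.sin(A);z=rr*np.sin(A)+h*np.cos(A)+.0625
  P=H+ux[:2]*x
  ex=-.18*np.cos(A)+.022*np.sin(A);ez=.18*np.sin(A)+.022*np.cos(A)+.0625
  print(A,"bar x %.4f z %.4f world %s  edge x %.4f z %.4f"%(x,z,np.round(P,4),ex,ez))
E
```

```text
tip [187.68966171 283.90267806]
(130, 245) [0.0593 0.095 ]
(122, 245) [0.0676 0.1026]
(172, 278) [0.0177 0.0231]
(215, 215) [-0.0414  0.0345]
1.68 bar x 0.0886 z 0.2188 world [0.6918 0.0103]  edge x 0.0415 z 0.2390
1.6 bar x 0.0758 z 0.2254 world [0.6796 0.0067]  edge x 0.0272 z 0.2418
1.5 bar x 0.0592 z 0.2321 world [0.6637 0.0019]  edge x 0.0092 z 0.2436
1.4 bar x 0.0419 z 0.2372 world [ 0.6472 -0.003 ]  edge x -0.0089 z 0.2436
1.3 bar x 0.0243 z 0.2405 world [ 0.6303 -0.0081]  edge x -0.0270 z 0.2418
1.2 bar x 0.0064 z 0.2420 world [ 0.6131 -0.0132]  edge x -0.0447 z 0.2382
1.1 bar x -0.0116 z 0.2418 world [ 0.5959 -0.0183]  edge x -0.0620 z 0.2329
1 bar x -0.0294 z 0.2397 world [ 0.5788 -0.0234]  edge x -0.0787 z 0.2259
0.9 bar x -0.0469 z 0.2359 world [ 0.562  -0.0284]  edge x -0.0947 z 0.2172
0.8 bar x -0.0640 z 0.2303 world [ 0.5457 -0.0333]  edge x -0.1096 z 0.2070
0.7 bar x -0.0805 z 0.2231 world [ 0.5299 -0.038 ]  edge x -0.1235 z 0.1953
0.6 bar x -0.0961 z 0.2143 world [ 0.5149 -0.0425]  edge x -0.1361 z 0.1823
0.5 bar x -0.1108 z 0.2039 world [ 0.5009 -0.0467]  edge x -0.1474 z 0.1681
0.4 bar x -0.1243 z 0.1921 world [ 0.4879 -0.0506]  edge x -0.1572 z 0.1529
0.3 bar x -0.1366 z 0.1791 world [ 0.4761 -0.0541]  edge x -0.1655 z 0.1367
0.2 bar x -0.1476 z 0.1649 world [ 0.4656 -0.0572]  edge x -0.1720 z 0.1198
0.1 bar x -0.1571 z 0.1496 world [ 0.4565 -0.0599]  edge x -0.1769 z 0.1024
0.05 bar x -0.1612 z 0.1417 world [ 0.4525 -0.0611]  edge x -0.1787 z 0.0935
0 bar x -0.1650 z 0.1335 world [ 0.4489 -0.0622]  edge x -0.1800 z 0.0845
```

play_rows([
  {"x":0,"y":0,"z":-0.03,"turn":0,"grip":0.006},
  {"x":0,"y":0,"z":-0.06,"turn":0,"grip":0.006},
  {"x":0,"y":0,"z":-0.085,"turn":0,"grip":0.006},
  {"x":0,"y":0,"z":-0.095,"turn":0,"grip":0.006},
  {"x":0,"y":0,"z":-0.095,"turn":0,"grip":0.006},
])

```text
t: 2.5
eef_pos: [0.6642, 0.0008, 0.2549]
orientation: [-179.8, -0.1, 106.5]
contact_force: [0.0, -0.1, -0.0]
width: 0.07
finger_force: 0.0
```

play_rows([
  {"x":0,"y":0,"z":-0.01,"turn":0,"grip":0.006},
  {"x":0,"y":0,"z":-0.02,"turn":0,"grip":0.006},
  {"x":0,"y":0,"z":-0.03,"turn":0,"grip":0.006},
  {"x":0,"y":0,"z":-0.03,"turn":0,"grip":0.006},
])

```text
t: 2.9
eef_pos: [0.6648, 0.002, 0.2244]
orientation: [-179.9, -0.1, 106.6]
contact_force: [-0.4, 0.2, -1.9]
width: 0.07
finger_force: 0.3
```

play_rows([
  {"x":0,"y":0,"z":-0.008,"turn":0,"grip":0.006},
  {"x":0,"y":0,"z":-0.016,"turn":0,"grip":0.006},
  {"x":0,"y":0,"z":-0.022,"turn":0,"grip":0.006},
  {"x":0,"y":0,"z":-0.022,"turn":0,"grip":0.006},
])

```text
t: 3.3
eef_pos: [0.6651, 0.002, 0.2029]
orientation: [-179.9, -0.0, 106.6]
contact_force: [-0.3, -1.2, 0.0]
width: 0.071
finger_force: 0.3
```

```bash
python3 - <<'E'
from h import *
c=camera("scene");im=c["img"][:,:,::-1].copy()
C=cv2.resize(im[150:250,180:300],None,fx=5,fy=5,interpolation=cv2.INTER_CUBIC)
cv2.imwrite("pics/s3.png",C)
o=r.get_obs();print(o["eef_pos"],o["contact_force"])
E
```

```text
[0.66523598 0.00191247 0.20354019] [ 0.35736426  0.85208654 -0.73965465]
```

View pics/s3.png

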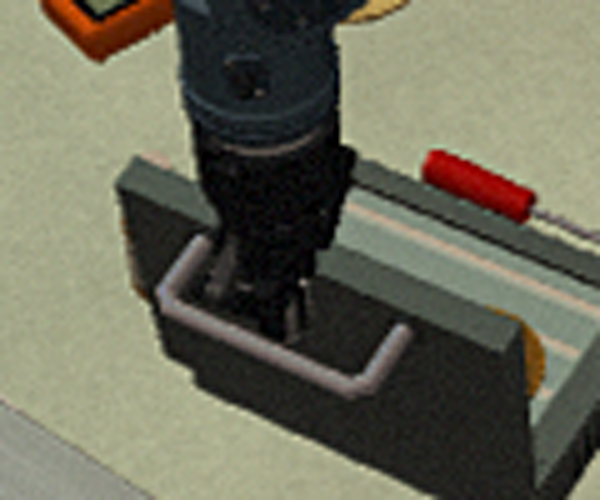

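The fingers are in the gap, between the bar (crop 165–360) and the lid face, with no contact. I now push the lid face forward gently, rising with the bar.

play_rows([
  {"x":-0.003,"y":-0.001,"z":0.001,"turn":0,"grip":0.006},
  {"x":-0.006,"y":-0.002,"z":0.002,"turn":0,"grip":0.006},
  {"x":-0.009,"y":-0.003,"z":0.003,"turn":0,"grip":0.006},
  {"x":-0.012,"y":-0.004,"z":0.004,"turn":0,"grip":0.006},
  {"x":-0.015,"y":-0.005,"z":0.005,"turn":0,"grip":0.006},
])

```text
t: 3.85
eef_pos: [0.6503, -0.0033, 0.2096]
orientation: [180.0, 0.0, 106.6]
contact_force: [0.5, -0.2, 0.0]
width: 0.07
finger_force: 0.3
```

play_rows([
  {"x":-0.003,"y":-0.001,"z":0.001,"turn":0,"grip":0.006},
  {"x":-0.006,"y":-0.002,"z":0.002,"turn":0,"grip":0.006},
  {"x":-0.009,"y":-0.003,"z":0.003,"turn":0,"grip":0.006},
  {"x":-0.012,"y":-0.004,"z":0.004,"turn":0,"grip":0.006},
  {"x":-0.015,"y":-0.005,"z":0.005,"turn":0,"grip":0.006},
])

```text
t: 4.35
eef_pos: [0.6353, -0.0083, 0.2144]
orientation: [-180.0, 0.0, 106.6]
contact_force: [1.1, 0.6, -0.3]
width: 0.071
finger_force: 0.2
```

play_rows([
  {"x":-0.003,"y":-0.001,"z":0.001,"turn":0,"grip":0.006},
  {"x":-0.006,"y":-0.002,"z":0.002,"turn":0,"grip":0.006},
  {"x":-0.009,"y":-0.003,"z":0.003,"turn":0,"grip":0.006},
  {"x":-0.011,"y":-0.003,"z":0.004,"turn":0,"grip":0.006},
  {"x":-0.013,"y":-0.004,"z":0.005,"turn":0,"grip":0.006},
])

```text
t: 4.85
eef_pos: [0.6224, -0.0121, 0.2194]
orientation: [180.0, -0.0, 106.6]
contact_force: [-0.3, -0.0, 0.1]
width: 0.071
finger_force: 0.1
```

play_rows([
  {"x":-0.002,"y":0,"z":0,"turn":0,"grip":0.006},
  {"x":-0.004,"y":-0.001,"z":0.001,"turn":0,"grip":0.006},
  {"x":-0.006,"y":-0.002,"z":0.001,"turn":0,"grip":0.006},
  {"x":-0.008,"y":-0.002,"z":0.002,"turn":0,"grip":0.006},
  {"x":-0.01,"y":-0.003,"z":0.002,"turn":0,"grip":0.006},
])

```text
t: 5.35
eef_pos: [0.6124, -0.0152, 0.2214]
orientation: [180.0, 0.0, 106.6]
contact_force: [0.2, 0.3, 0.1]
width: 0.073
finger_force: 0.0
```

```bash
python3 - <<'E'
from h import *
c=camera("scene");im=c["img"][:,:,::-1].copy()
C=cv2.resize(im[150:250,180:300],None,fx=5,fy=5,interpolation=cv2.INTER_CUBIC)
cv2.imwrite("pics/s4.png",C)
o=r.get_obs();print(o["eef_pos"],o["contact_force"])
E
```

```text
[ 0.61221183 -0.01533945  0.22136718] [-0.42497979  0.25264799  0.3699277 ]
```

View pics/s4.png

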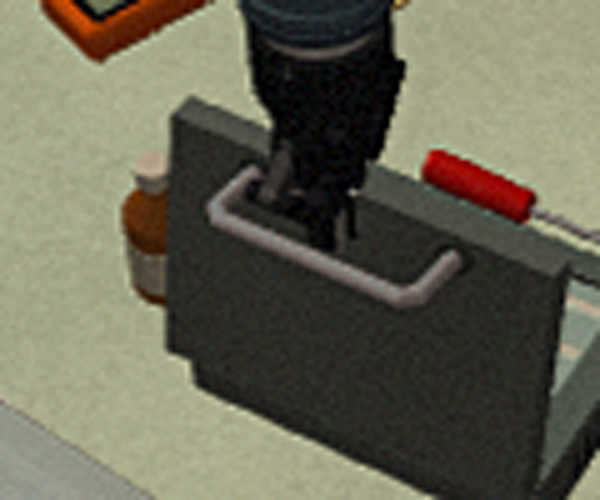

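The lid has tipped past balance and follows the fingers, with the bar resting against them. I continue lowering along the bar's arc at about 0.2 rad/s.

play_rows([
  {"x":-0.004,"y":-0.001,"z":0.001,"turn":0,"grip":0.006},
  {"x":-0.008,"y":-0.002,"z":0.001,"turn":0,"grip":0.006},
  {"x":-0.012,"y":-0.003,"z":0.002,"turn":0,"grip":0.006},
  {"x":-0.0165,"y":-0.005,"z":0.002,"turn":0,"grip":0.006},
  {"x":-0.021,"y":-0.006,"z":0.003,"turn":0,"grip":0.006},
])

```text
t: 5.9
eef_pos: [0.591, -0.0214, 0.2242]
orientation: [-180.0, -0.0, 106.6]
contact_force: [-0.8, -0.4, -1.0]
width: 0.071
finger_force: 0.3
```

play_rows([
  {"x":-0.0035,"y":-0.001,"z":0,"turn":0,"grip":0.006},
  {"x":-0.007,"y":-0.002,"z":0,"turn":0,"grip":0.006},
  {"x":-0.0105,"y":-0.003,"z":0,"turn":0,"grip":0.006},
  {"x":-0.014,"y":-0.004,"z":0,"turn":0,"grip":0.006},
  {"x":-0.017,"y":-0.005,"z":0,"turn":0,"grip":0.006},
])

```text
t: 6.4
eef_pos: [0.5742, -0.0262, 0.2242]
orientation: [-180.0, -0.0, 106.6]
contact_force: [-1.1, -1.0, -0.1]
width: 0.069
finger_force: 0.4
```

play_rows([
  {"x":-0.0035,"y":-0.001,"z":0,"turn":0,"grip":0.006},
  {"x":-0.007,"y":-0.002,"z":-0.0005,"turn":0,"grip":0.006},
  {"x":-0.0105,"y":-0.003,"z":-0.001,"turn":0,"grip":0.006},
  {"x":-0.014,"y":-0.004,"z":-0.0015,"turn":0,"grip":0.006},
  {"x":-0.017,"y":-0.005,"z":-0.002,"turn":0,"grip":0.006},
])

```text
t: 6.9
eef_pos: [0.5572, -0.0312, 0.2222]
orientation: [-180.0, -0.0, 106.6]
contact_force: [-0.8, 0.2, 0.3]
width: 0.07
finger_force: 0.5
```

play_rows([
  {"x":-0.0034,"y":-0.001,"z":-0.0006,"turn":0,"grip":0.006},
  {"x":-0.0068,"y":-0.002,"z":-0.0013,"turn":0,"grip":0.006},
  {"x":-0.01,"y":-0.003,"z":-0.002,"turn":0,"grip":0.006},
  {"x":-0.0134,"y":-0.004,"z":-0.003,"turn":0,"grip":0.006},
  {"x":-0.0167,"y":-0.005,"z":-0.004,"turn":0,"grip":0.006},
])

```text
t: 7.4
eef_pos: [0.5405, -0.0363, 0.2182]
orientation: [-180.0, -0.0, 106.6]
contact_force: [-0.9, 0.8, 0.1]
width: 0.074
finger_force: 0.6
```

play_rows([
  {"x":-0.0033,"y":-0.001,"z":-0.001,"turn":0,"grip":0.006},
  {"x":-0.0066,"y":-0.002,"z":-0.002,"turn":0,"grip":0.006},
  {"x":-0.0098,"y":-0.003,"z":-0.0032,"turn":0,"grip":0.006},
  {"x":-0.0131,"y":-0.004,"z":-0.0044,"turn":0,"grip":0.006},
  {"x":-0.0164,"y":-0.005,"z":-0.0056,"turn":0,"grip":0.006},
])

```text
t: 7.9
eef_pos: [0.5241, -0.0413, 0.2125]
orientation: [-180.0, -0.0, 106.6]
contact_force: [-0.8, 0.2, -0.8]
width: 0.069
finger_force: 0.7
```

play_rows([
  {"x":-0.0032,"y":-0.001,"z":-0.0013,"turn":0,"grip":0.006},
  {"x":-0.0064,"y":-0.002,"z":-0.0027,"turn":0,"grip":0.006},
  {"x":-0.0095,"y":-0.003,"z":-0.0042,"turn":0,"grip":0.006},
  {"x":-0.0127,"y":-0.004,"z":-0.0057,"turn":0,"grip":0.006},
  {"x":-0.0158,"y":-0.0047,"z":-0.0072,"turn":0,"grip":0.006},
])

```text
t: 8.4
eef_pos: [0.5084, -0.0461, 0.2053]
orientation: [-180.0, 0.0, 106.6]
contact_force: [-1.8, -0.8, -1.3]
width: 0.073
finger_force: 0.8
```

```bash
python3 - <<'E'
from h import *
c=camera("scene");im=c["img"][:,:,::-1].copy()
C=cv2.resize(im[140:260,190:340],None,fx=4.5,fy=4.5,interpolation=cv2.INTER_CUBIC)
cv2.imwrite("pics/s5.png",C)
o=r.get_obs();print(o["eef_pos"],o["contact_force"])
E
```

```text
[ 0.50788808 -0.04615263  0.20507794] [-2.07086198 -1.09124664 -1.24470812]
```

View pics/s5.png

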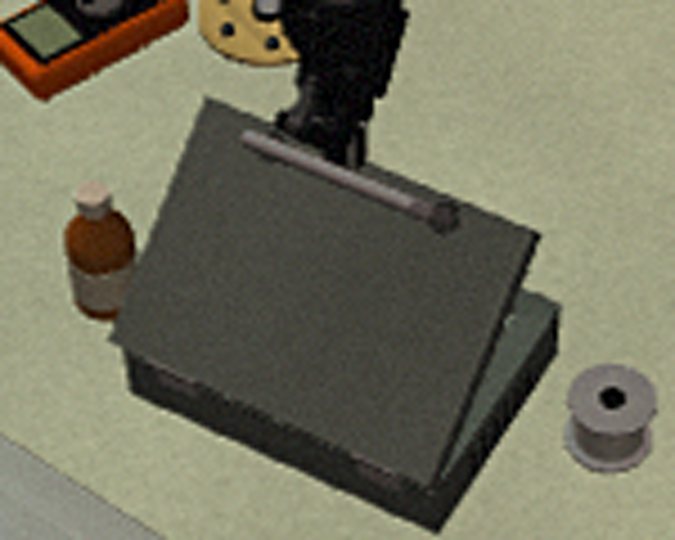

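The bar (crop 245,135 to 450,212) rests on the fingers with the lid at about 0.7 rad and the contact force near 2 N. Continuing.

play_rows([
  {"x":-0.003,"y":-0.0009,"z":-0.0018,"turn":0,"grip":0.006},
  {"x":-0.006,"y":-0.0018,"z":-0.0037,"turn":0,"grip":0.006},
  {"x":-0.009,"y":-0.0027,"z":-0.0056,"turn":0,"grip":0.006},
  {"x":-0.012,"y":-0.0036,"z":-0.0075,"turn":0,"grip":0.006},
  {"x":-0.015,"y":-0.0045,"z":-0.0095,"turn":0,"grip":0.006},
])

```text
t: 8.95
eef_pos: [0.4934, -0.0505, 0.1957]
orientation: [-180.0, -0.0, 106.6]
contact_force: [-1.4, 0.0, -1.2]
width: 0.076
finger_force: 0.9
```

play_rows([
  {"x":-0.0028,"y":-0.0008,"z":-0.0021,"turn":0,"grip":0.006},
  {"x":-0.0057,"y":-0.0017,"z":-0.0042,"turn":0,"grip":0.006},
  {"x":-0.0085,"y":-0.0025,"z":-0.0064,"turn":0,"grip":0.006},
  {"x":-0.0113,"y":-0.0034,"z":-0.0086,"turn":0,"grip":0.006},
  {"x":-0.0141,"y":-0.0042,"z":-0.0108,"turn":0,"grip":0.006},
])

```text
t: 9.45
eef_pos: [0.4793, -0.0546, 0.1849]
orientation: [-180.0, -0.0, 106.6]
contact_force: [-1.8, 0.0, -1.3]
width: 0.073
finger_force: 0.9
```

play_rows([
  {"x":-0.0026,"y":-0.0008,"z":-0.0024,"turn":0,"grip":0.006},
  {"x":-0.0052,"y":-0.0016,"z":-0.0048,"turn":0,"grip":0.006},
  {"x":-0.0078,"y":-0.0024,"z":-0.0072,"turn":0,"grip":0.006},
  {"x":-0.0104,"y":-0.0031,"z":-0.0096,"turn":0,"grip":0.006},
  {"x":-0.0129,"y":-0.0039,"z":-0.012,"turn":0,"grip":0.006},
])

```text
t: 9.95
eef_pos: [0.4664, -0.0585, 0.173]
orientation: [-180.0, -0.0, 106.6]
contact_force: [-1.9, 0.3, -0.7]
width: 0.071
finger_force: 1.0
```

play_rows([
  {"x":-0.0024,"y":-0.0007,"z":-0.0026,"turn":0,"grip":0.006},
  {"x":-0.0048,"y":-0.0014,"z":-0.0052,"turn":0,"grip":0.006},
  {"x":-0.0071,"y":-0.0021,"z":-0.0078,"turn":0,"grip":0.006},
  {"x":-0.0095,"y":-0.0028,"z":-0.0104,"turn":0,"grip":0.006},
  {"x":-0.0118,"y":-0.0035,"z":-0.013,"turn":0,"grip":0.006},
])

```text
t: 10.45
eef_pos: [0.4546, -0.0621, 0.16]
orientation: [-180.0, 0.0, 106.6]
contact_force: [-2.2, -0.8, -1.8]
width: 0.07
finger_force: 1.1
```

play_rows([
  {"x":-0.0021,"y":-0.0006,"z":-0.0028,"turn":0,"grip":0.006},
  {"x":-0.0042,"y":-0.0012,"z":-0.0056,"turn":0,"grip":0.006},
  {"x":-0.0063,"y":-0.0018,"z":-0.0084,"turn":0,"grip":0.006},
  {"x":-0.0084,"y":-0.0025,"z":-0.0113,"turn":0,"grip":0.006},
  {"x":-0.0105,"y":-0.0031,"z":-0.0142,"turn":0,"grip":0.006},
])

```text
t: 10.95
eef_pos: [0.4442, -0.0651, 0.1457]
orientation: [-180.0, -0.0, 106.6]
contact_force: [-2.3, -0.5, -1.2]
width: 0.072
finger_force: 1.1
```

```bash
python3 - <<'E'
from h import *
c=camera("scene");im=c["img"][:,:,::-1].copy()
C=cv2.resize(im[140:260,190:340],None,fx=4.5,fy=4.5,interpolation=cv2.INTER_CUBIC)
cv2.imwrite("pics/s6.png",C)
o=r.get_obs();print(o["eef_pos"],o["contact_force"])
E
```

```text
[ 0.44354083 -0.06508207  0.14517884] [-2.92454777 -1.36910723 -1.86435966]
```

View pics/s6.png

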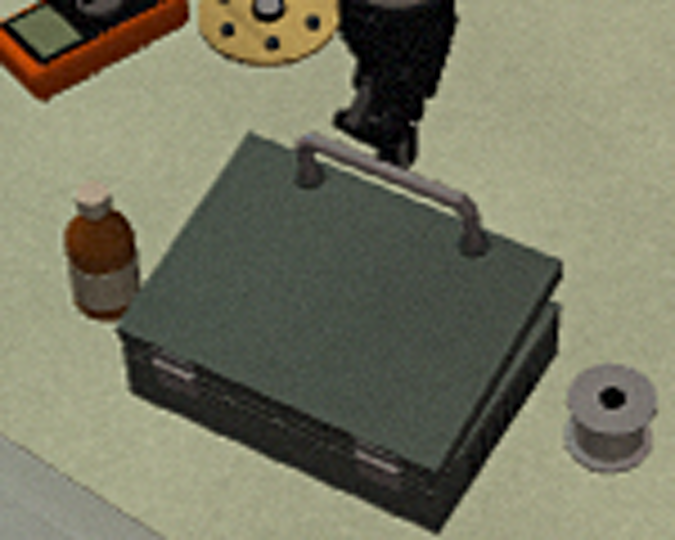

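The lid is at about 0.2 rad and still carried. I slow down for the last part.

play_rows([
  {"x":-0.001,"y":-0.0003,"z":-0.0015,"turn":0,"grip":0.006},
  {"x":-0.002,"y":-0.0006,"z":-0.003,"turn":0,"grip":0.006},
  {"x":-0.003,"y":-0.0009,"z":-0.0045,"turn":0,"grip":0.006},
  {"x":-0.004,"y":-0.0012,"z":-0.006,"turn":0,"grip":0.006},
  {"x":-0.005,"y":-0.0015,"z":-0.0075,"turn":0,"grip":0.006},
])

```text
t: 11.5
eef_pos: [0.4394, -0.0667, 0.1384]
orientation: [180.0, 0.0, 106.6]
contact_force: [-1.6, -0.4, -2.0]
width: 0.072
finger_force: 1.2
```

play_rows([
  {"x":-0.0008,"y":-0.0002,"z":-0.0014,"turn":0,"grip":0.006},
  {"x":-0.0016,"y":-0.0004,"z":-0.0028,"turn":0,"grip":0.006},
  {"x":-0.0024,"y":-0.0007,"z":-0.0042,"turn":0,"grip":0.006},
  {"x":-0.0032,"y":-0.001,"z":-0.0056,"turn":0,"grip":0.006},
  {"x":-0.004,"y":-0.0012,"z":-0.007,"turn":0,"grip":0.006},
])

```text
t: 12.0
eef_pos: [0.4353, -0.0678, 0.1314]
orientation: [-180.0, 0.0, 106.6]
contact_force: [-1.8, -1.0, -1.9]
width: 0.071
finger_force: 1.2
```

play_rows([
  {"x":-0.0005,"y":-0.0001,"z":-0.0012,"turn":0,"grip":0.006},
  {"x":-0.001,"y":-0.0003,"z":-0.0024,"turn":0,"grip":0.006},
  {"x":-0.0015,"y":-0.0004,"z":-0.0036,"turn":0,"grip":0.006},
  {"x":-0.002,"y":-0.0006,"z":-0.0048,"turn":0,"grip":0.006},
  {"x":-0.0025,"y":-0.0007,"z":-0.006,"turn":0,"grip":0.006},
])

```text
t: 12.5
eef_pos: [0.4326, -0.0686, 0.1254]
orientation: [-180.0, 0.0, 106.6]
contact_force: [-4.8, -2.7, -0.3]
width: 0.071
finger_force: 2.4
```

play_rows([
  {"x":-0.0005,"y":-0.0001,"z":-0.0006,"turn":0,"grip":0.006},
  {"x":-0.001,"y":-0.0003,"z":-0.0012,"turn":0,"grip":0.006},
  {"x":-0.0015,"y":-0.0004,"z":-0.0018,"turn":0,"grip":0.006},
  {"x":-0.002,"y":-0.0006,"z":-0.0024,"turn":0,"grip":0.006},
  {"x":-0.0025,"y":-0.0007,"z":-0.003,"turn":0,"grip":0.006},
])

```text
t: 13.0
eef_pos: [0.4305, -0.0691, 0.1225]
orientation: [180.0, -0.0, 106.6]
contact_force: [-1.8, -0.3, 0.9]
width: 0.071
finger_force: 0.9
```

play_rows([
  {"x":-0.0004,"y":-0.0001,"z":-0.0006,"turn":0,"grip":0.006},
  {"x":-0.0008,"y":-0.0002,"z":-0.0012,"turn":0,"grip":0.006},
  {"x":-0.0012,"y":-0.0003,"z":-0.0018,"turn":0,"grip":0.006},
  {"x":-0.0016,"y":-0.0005,"z":-0.0024,"turn":0,"grip":0.006},
  {"x":-0.002,"y":-0.0006,"z":-0.003,"turn":0,"grip":0.006},
])

```text
t: 13.5
eef_pos: [0.4286, -0.0698, 0.1196]
orientation: [180.0, 0.0, 106.6]
contact_force: [0.2, 0.2, -0.1]
width: 0.07
finger_force: 0.0
```

play_rows([
  {"x":-0.0003,"y":-0.0001,"z":-0.0005,"turn":0,"grip":0.006},
  {"x":-0.0006,"y":-0.0002,"z":-0.001,"turn":0,"grip":0.006},
  {"x":-0.0009,"y":-0.0003,"z":-0.0015,"turn":0,"grip":0.006},
  {"x":-0.0012,"y":-0.0004,"z":-0.002,"turn":0,"grip":0.006},
  {"x":-0.0015,"y":-0.0005,"z":-0.0025,"turn":0,"grip":0.006},
])

```text
t: 14.0
eef_pos: [0.4269, -0.0703, 0.117]
orientation: [180.0, 0.0, 106.6]
contact_force: [1.0, 0.7, -0.1]
width: 0.07
finger_force: 0.0
```

The force dropped to zero, so the lid should be shut. I back out to the front, rise, and check.

play_rows([
  {"x":-0.001,"y":-0.0003,"z":0,"turn":0,"grip":0.006},
  {"x":-0.002,"y":-0.0006,"z":0,"turn":0,"grip":0.006},
  {"x":-0.004,"y":-0.0012,"z":0,"turn":0,"grip":0.006},
  {"x":-0.015,"y":-0.0045,"z":0,"turn":0,"grip":0.006},
  {"x":-0.035,"y":-0.01,"z":0,"turn":0,"grip":0.006},
])

```text
t: 14.5
eef_pos: [0.3916, -0.0805, 0.1171]
orientation: [180.0, 0.0, 106.7]
contact_force: [-1.0, -0.1, -0.5]
width: 0.069
finger_force: 0.0
```

play_rows([
  {"x":-0.03,"y":-0.009,"z":0.01,"turn":0,"grip":0.006},
  {"x":-0.04,"y":-0.011,"z":0.04,"turn":0,"grip":0.006},
  {"x":-0.04,"y":-0.011,"z":0.08,"turn":0,"grip":0.006},
  {"x":-0.04,"y":-0.011,"z":0.1,"turn":0,"grip":0.006},
  {"x":-0.04,"y":-0.011,"z":0.1,"turn":0,"grip":0.006},
])

```text
t: 15.0
eef_pos: [0.353, -0.0926, 0.22]
orientation: [179.8, 0.3, 106.6]
contact_force: [1.1, -0.0, -0.4]
width: 0.071
finger_force: 0.0
```

```bash
python3 - <<'E'
from h import *
c=camera("scene");im=c["img"][:,:,::-1].copy();o0=cv2.imread("pics/s0.png")
g=lambda q:cv2.resize(q[140:260,190:340],None,fx=2.6,fy=2.6,interpolation=cv2.INTER_CUBIC)
cv2.imwrite("pics/s7.png",np.hstack([g(o0),g(im)]))
o=r.get_obs();print(o["t"],o["eef_pos"],o["contact_force"])
H=np.array([.607,-.015]);ex=np.array([.958,.286]);ey=np.array([-.286,.958])
for y in(-.125,.125): print("expected shut front-edge top px",np.round((np.array(proj(c,[*(H-.18*ex+y*ey),.0845]))-[190,140])*2.6+[390,0]))
E
```

```text
15.05 [ 0.35210092 -0.09188646  0.21804995] [-0.47366603  0.4075494  -0.32308854]
expected shut front-edge top px [537.  87.]
expected shut front-edge top px [714. 161.]
```

View pics/s7.png

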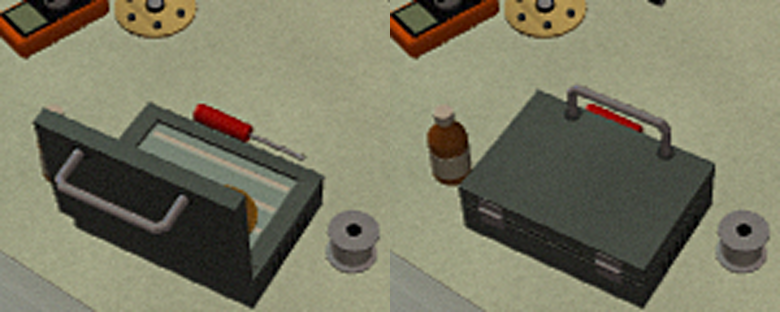

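The lid is shut: its front corners are at (540,90) and (714,163), against the expected (537,87) and (714,161). The unit's lower corner, the reel and the bottle have not moved. The arm is clear of everything.

```bash
python3 -c "
from plant import job
print(job.close_job())"
```

```text
the job is handed in; nothing more can be done
None
```

The exposure unit's lid is fully shut: I tipped it forward, carried it down on the fingers with no visible drop or bump, and took the fingers out of the handle; the unit, reel and bottle look unmoved, the board under the shut lid could not be checked, and I handed the job in at about 15 s.

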